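# Drift the stuck pivot pin out of the bench stop

### The job

The pivot pin of the maple bench stop is stuck fast with glue. Take the steel drift punch, put its thin nose into the countersunk hole at the pin's plain end and push the pin right through, so that it drops out on its head side; then lay the punch back flat on the bench where it was, without dropping it, and leave the other tools undisturbed.

Things in the scene. Friction and masses are not known exactly. Their poses are not given: they have to be found in the camera images.
- stop: Bench stop screwed to the bench: dark iron bracket (base plate 120 mm along x, 48 along y, 9 thick; two upright lugs 36 wide, 12 thick, tops at 66 mm) with a pale maple tongue 24 x 32 mm standing between them, top at 88 mm. Origin: on the bench under its middle. A 10 mm bore runs along its y through lugs and tongue, axis 48 mm up at x = 0; lug faces at y = +24 and -24 mm. It never moves.
- stop_bore (a point): Centre of the bore's mouth on the stop's +y face (to the robot's left, within 20 degrees), 48 mm above the bench: the countersunk side, where the pin's plain end lies. The countersink narrows from 18 mm at the face to the 10 mm bore 4 mm in. Axes as the stop's: the pin is driven along -y.
- pin_tail (a point): Centre of the plain end of the steel pivot pin (9 mm diameter, shank 44 mm), at the start 4 mm inside the stop's +y face, 0.5 mm below the bore's axis. The shank runs along the pin's -y. Glue grips it: it takes a steady 7 to 13 N all the way, and it does not spring back. It falls to the bench as this end comes through the far (-y) lug.
- pin_head (a point): Centre of the pin's square head (16 x 16 x 5 mm), at the start bearing against the -y face of the stop.
- punch_mid (a point): Steel drift punch, 137 g, 168 mm long, lying on the bench. Point: middle of its octagonal body (14 mm across flats, 90 long, two flats upright), 7 mm above the bench. Along its -y follow a 12 mm taper and a round nose 6 mm thick, 66 long. Balance point 12 mm from here towards the nose. It swaps places with the bradawl and knife, 105 mm apart. Turned as the stop's frame it points the way to drive.
- punch_tip (a point): Centre of the flat end of the punch's nose, 123 mm from punch_mid along the punch's -y.
- bradawl: Bradawl with a turned wooden handle, 135 mm long over all, 27 mm high, lying on the bench along its y, point to -y. Leave alone.
- knife: Marquetry knife with a flat dark wooden handle, 150 mm long, 11 mm high, lying on the bench along its y, blade to -y. Leave alone.
- calipers: Brass outside calipers, 120 x 66 mm, 12 mm high, lying flat on the bench near the stop. Leave alone.
- pin_tin: Round open green enamel tin of veneer pins, 75 mm wide, 29 mm high, beyond the stop. Leave alone.
Things that resemble listed ones, but are neither listed nor needed, are in the scene too. What is shaped like the part that bears punch_mid but blue is not meant. Of the things that look like the stop, take the one that is nearest to the robot's base at the start.

How it is judged:
On the way, in this order (a step that is already met when the one before it is completed fails the run):
1. the punch's nose is in the bore from the plain end, at least 10 mm past the face, driving the pin (y of punch_tip in the frame of stop_bore between -0.045 and -0.01 m and x of punch_tip in the frame of stop_bore between -0.006 and 0.006 m and z of punch_tip in the frame of stop_bore between -0.006 and 0.006 m and contact force between punch and pin above 1 N), for 0.05 s.
2. the pin is right out of the stop on its head side (y of pin_tail in the frame of stop_bore below -0.048 m), for 0.1 s.
At the end, for the whole second after the job is handed in: The pin has dropped out on the head side: its plain end is beyond the -y face of the stop and its head is down at the bench (below 25 mm). The punch lies flat on the bench, at rest, its middle within 60 mm of where it lay at the start (y of pin_tail in the frame of stop_bore below -0.048 m and height (world z) of pin_head between 0 and 0.025 m and height (world z) of punch_mid between 0.003 and 0.012 m and height (world z) of punch_tip below 0.014 m and distance of punch_mid from where it was at the start of the episode below 0.06 m and linear speed of punch below 0.02 m/s); the robot touches nothing.
It fails at once if the punch is dropped (let go from more than about 3 cm) (linear speed of punch above 0.75 m/s and contact force between the fingers and punch below 0.1 N).
It fails at once if the bradawl, knife, calipers or pin tin is shifted by more than 25 mm (distance of any of bradawl, knife, calipers, pin_tin from where it was at the start of the episode above 0.025 m).
It also fails if it takes over 54 s, if anything falls off the work surface, if the arm or the gripper's body presses on something with over 40 N, if the wrist force passes 120 N, or if a joint passes its speed limit or range.

### The arm

A 6-joint arm with a two-finger parallel gripper is mounted at the origin on the work surface. World frame = base frame: x ahead of the robot, y to its left, z up, the work surface at z = 0. Lengths are in m, angles in rad, forces in N, time in s.
With the tool pointing down it reaches from about 0.325 to 0.775 m from the base axis. Payload 5.5 kg.
Tool frame: the origin (TCP) lies at the centre of the arm's flange, where the gripper is bolted on; the fingertips stand 182 mm ahead of it and the grasp point (between the pads) lies 163 mm ahead of it; z points along the fingers, y is the direction in which the jaws open and shut (so a half turn about z gives the same grasp; the last joint's range is limited). The gripper opens to 88 mm and grips with 3 to 60 N. Pads are 20 mm wide; open, the fingers measure 115 mm over their backs; the gripper's body (75 mm by 178 mm) begins 61 mm behind the grasp point.
Start: joints at [-1.2, 0.091, 1.231, -0, 1.82, -0.057], TCP at [0.249, -0.546, 0.405] pointing down, gripper open.
Joint ranges: [-2.87, 2.87], [-0.86, 2.18], [0.17, 2.46], [-1.51, 4.65], [0.06, 2.69], [-2.65, 2.65]. Speed limits (rad/s): [2.57, 2.57, 3.01, 3.14, 3.14, 3.14].

### API

Orientations are given as a rotation vector (axis times angle).
In Python, from cell import status, imaging, workorder gives the robot as it stands.
- The arm moves only by the tool apply_moves, never from a script. Its argument "commands" is a list that holds one entry, the list of rows, each a list of 7 numbers: the shift along the world's x, y, z in m, then the turn, a rotation vector about the world's x, y, z in rad, then the opening, from 0 (shut) to 1 (fully open). A call has 1 to 8 rows; each row is the pose to reach, as a shift and turn from the pose commanded when the call began; what a row does not reach only later rows make up. A row lasts 1/8 s, in which the tool goes at most 62.5 mm and 10.7 degrees, less where a joint would pass 70% of its speed; a pose out of reach is approached as far as the arm can. A call with a gripper value outside its range is refused whole. The fingers move at their own pace and stop on an object; "newtons" is the grip in N (left out, the last holds). Time passes only in rows, so rows that repeat a pose let the fingers close. It gives the time, the measured TCP pose, the force and the opening at its end, in the units of the state.
- status.observe(): the state, without advancing time (a new reading comes with each control period).
- imaging.get_image(name): name is "side" or "top" or "wrist"; returns a dict with "image" (384x512x3 uint8, blue, green, red), "depth" (384x512 float32, m along the optical axis (not along the pixel's ray), 0 where there is no reading), "fx", "fy", "cx", "cy" (pixels), "rvec" (rotation vector, rad) and "tvec" (3), from world to camera coordinates, as OpenCV has them. Camera axes: x right, y down, z forward; pixel columns grow to the right and rows downward; lengths in m; the calibration is good to about 2 mm. A picture is of the moment at which its call begins.
- workorder.hand_in(): hands the job in, once; it reports no verdict.
Trained networks look in a picture, given as the dict that the camera call returned (one of the last four; its "shot" number tells which), for a name from the list of things; names that differ only in an ending like _2 or _b are one class to them, and where a whole thing is asked for, a point or a joint stands for the part that bears it (a point fixed in the world has none). Each returns a list of dicts, best first, with "score" (0 to 1); they miss things now and then, are a little off and sometimes report something else, mostly with a low value. They report only what shows in the picture. A call takes as long as a camera call. They do not tell look-alikes from the thing itself.
- imaging.look_for(picture, target): "bbox" ([left, top, right, bottom] in pixels, round what is visible of it).
- imaging.pinpoint(picture, target): "at" ([column, row] in pixels: a listed point, or the origin of a listed thing).
The state is a dict: "t": time; "joint_pos": joint angles; "dq": joint speeds; "tau": joint torques, N m; "tool_pos": TCP position; "tcp_rot": TCP orientation; "contact_force": force on the tool from outside, world axes, zero at the start; "ft_torque": the same for the moment, N m; "grip_width": finger opening in m.
Only numpy, scipy, OpenCV 4.12 (cv2) and the standard library are available. Lean on these libraries where they do the work, as an engineer would, in place of code of your own. Each camera call takes 0.05 s, during which the arm holds its last target.

## Working session

There is one attempt and no reset: what is moved stays moved. The work goes in short steps, Python scripts to look and compute and a tool call to move; the robot and the scene stay as the last step left them, time stands still between calls to the robot, and variables do not carry over. Pictures are saved under pics/ and viewed, and the job is handed in when it is done.

Besides the shell and the picture viewer there is one more tool, called after "Emit:" as name([rows], argument=value, ...), one row to a line, values as JSON. apply_moves: Moves the arm, as the interface text tells. Its arguments: {"type":"object","properties":{"commands":{"type":"array","items":{"type":"array","items":{"type":"array","items":{"type":"number"}}}},"newtons":{"type":"number"}},"required":["commands"]}

```bash
ls; mkdir -p pics; cat > h.py <<'E'
import numpy as np,cv2
from cell import status, imaging, workorder
def R(v): return cv2.Rodrigues(np.array(v,float))[0]
def ray(p,uv):
    r=R(p["rvec"]); t=np.array(p["tvec"]).ravel()
    d=np.array([(uv[0]-p["cx"])/p["fx"],(uv[1]-p["cy"])/p["fy"],1.])
    return -r.T@t, r.T@d
def atz(p,uv,z):
    o,d=ray(p,uv); return o+d*(z-o[2])/d[2]
def dep(p,uv):
    o,d=ray(p,uv); u,v=int(round(uv[0])),int(round(uv[1])); return o+d*p["depth"][v,u]
def proj(p,X):
    c=R(p["rvec"])@np.array(X)+np.array(p["tvec"]).ravel()
    return [p["fx"]*c[0]/c[2]+p["cx"],p["fy"]*c[1]/c[2]+p["cy"]]
def save(p,n): cv2.imwrite("pics/"+n+".png",p["image"])
np.set_printoptions(precision=4,suppress=True)
E
python3 - <<'E'
from h import *
print(status.observe())
for n in ["top","side"]:
    p=imaging.get_image(n); save(p,n+"0")
    print(n,p["fx"],"cam",ray(p,(256,192)))
    for t in ["stop","punch_mid","bradawl","knife","calipers","pin_tin"]:
        print(t,[(np.round(d["bbox"]).tolist(),round(d["score"],2)) for d in imaging.look_for(p,t)])
    for t in ["stop_bore","stop","pin_tail","pin_head","punch_mid","punch_tip"]:
        print(t,[(np.round(d["at"],1).tolist(),round(d["score"],2)) for d in imaging.pinpoint(p,t)])
E
```

```text
pics
{'t': 0.0, 'joint_pos': array([-1.1997,  0.0918,  1.2319, -0.    ,  1.8198, -0.0567]), 'dq': array([-0.001 ,  0.0017,  0.0017, -0.0006,  0.0019, -0.0014]), 'tau': array([ -0.0006, -44.6449, -40.6452,   0.0699,   0.0291,  -0.0001]), 'tool_pos': array([ 0.2489, -0.546 ,  0.4035]), 'tcp_rot': array([-3.0681, -0.6665,  0.0005]), 'contact_force': array([-0.2762, -0.6334,  0.2816]), 'ft_torque': array([-0.0259, -0.0229, -0.0116]), 'grip_width': 0.0877409563636315}
top 377.76302203794563 cam (array([0.3715, 0.039 , 1.0504]), array([ 0.2384, -0.0253, -0.971 ]))
stop [([308.0, 203.0, 330.0, 244.0], 0.87), ([363.0, 201.0, 397.0, 246.0], 0.72)]
punch_mid [([154.0, 186.0, 210.0, 192.0], 0.61), ([92.0, 262.0, 152.0, 280.0], 0.51)]
bradawl [([169.0, 255.0, 216.0, 268.0], 0.83)]
knife [([159.0, 219.0, 210.0, 225.0], 0.78)]
calipers [([222.0, 227.0, 246.0, 270.0], 0.63)]
pin_tin [([229.0, 134.0, 253.0, 163.0], 0.97), ([170.0, 257.0, 197.0, 268.0], 0.41)]
stop_bore [([315.2, 220.6], 0.96), ([378.2, 211.4], 0.66)]
stop [([378.8, 222.3], 0.81), ([212.2, 186.7], 0.75), ([321.6, 225.1], 0.59)]
pin_t
[... 167 characters left out ...]
ray([ 0.4237, -0.6392,  0.6217]), array([ 0.2024,  0.7518, -0.6277]))
stop [([240.0, 310.0, 309.0, 360.0], 0.96), ([219.0, 239.0, 276.0, 282.0], 0.59)]
punch_mid [([247.0, 154.0, 259.0, 183.0], 0.48)]
bradawl [([179.0, 170.0, 192.0, 194.0], 0.67)]
knife [([212.0, 163.0, 228.0, 187.0], 0.48)]
calipers [([182.0, 195.0, 226.0, 220.0], 0.76), ([222.0, 241.0, 276.0, 286.0], 0.38)]
pin_tin [([293.0, 176.0, 319.0, 203.0], 0.96)]
stop_bore [([247.6, 248.5], 0.88), ([276.9, 315.7], 0.77)]
stop [([245.4, 271.0], 0.9), ([276.4, 339.7], 0.9)]
pin_tail []
pin_head [([249.5, 271.3], 0.37)]
punch_mid [([248.7, 159.5], 0.56), ([175.1, 145.5], 0.42)]
punch_tip [([166.9, 168.2], 0.61), ([258.7, 185.9], 0.52)]
```

```bash
python3 - <<'E'
from h import *
for n in ["top0","side0"]:
    i=cv2.imread(f"pics/{n}.png")
    c=i[120:320,80:420] if n=="top0" else i[130:384,130:350]
    cv2.imwrite(f"pics/{n}z.png",cv2.resize(c,None,fx=2.3,fy=2.3,interpolation=cv2.INTER_CUBIC))
E
```

```text
(no output)
```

View pics/top0z.png

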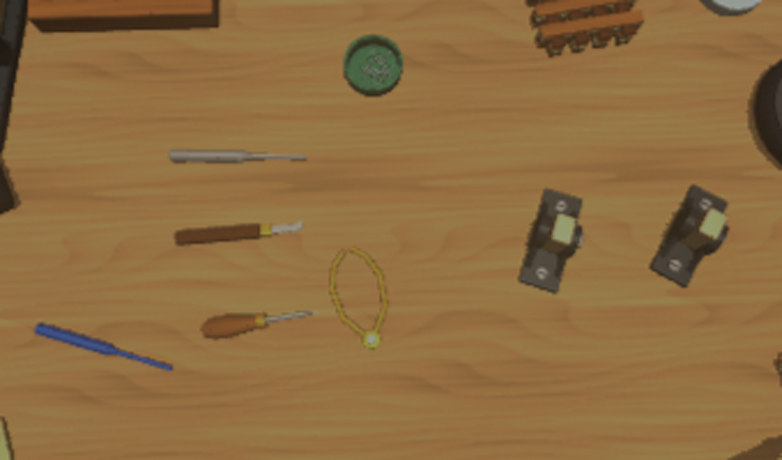

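View pics/side0z.png

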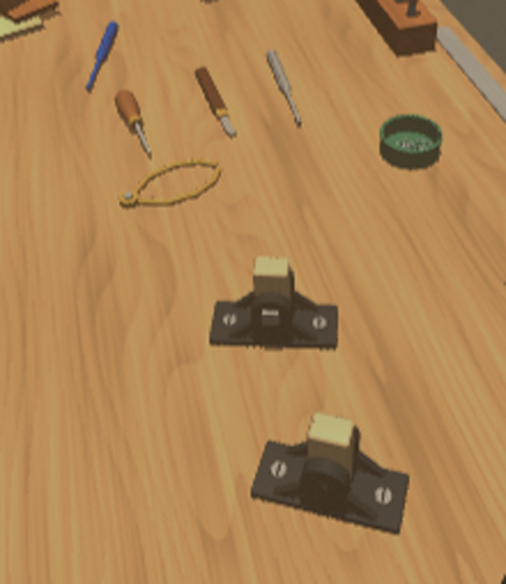

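View pics/side0.png

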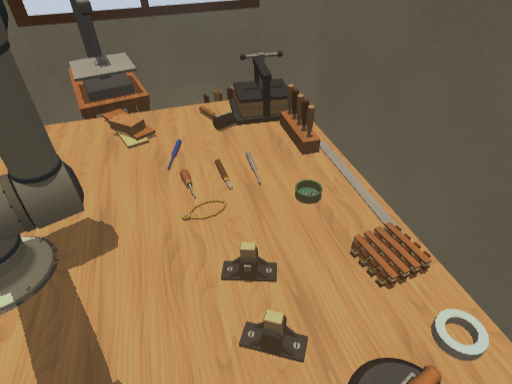

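The top view shows the steel punch at about (154–216, 187), with knife, bradawl and calipers below it. The blue look-alike is at (92–152, 262–280). The two stops are at about (320, 224) and (380, 222), and the left one shows a pin head on its right side. Next I'll measure them.

```bash
python3 - <<'E'
from h import *
p=imaging.get_image("top"); s=imaging.get_image("side")
print("mid",atz(p,(168,186),.007),"tip",atz(p,(216.5,186.9),.007))
print("side mid",atz(s,(248.7,159.5),.007),atz(s,(258.7,185.9),.007))
for uv in [(321.6,225.1),(378.8,222.3)]: print("stop",atz(p,uv,0))
for uv in [(315.2,220.6),(378.2,211.4)]: print("bore",atz(p,uv,.048))
for uv in [(245.4,271),(276.4,339.7)]: print("stop s",atz(s,uv,0))
# zoom both
def crop(q,a,n,f): cv2.imwrite(f"pics/{n}.png",cv2.resize(q["image"][a[1]:a[3],a[0]:a[2]],None,fx=f,fy=f,interpolation=cv2.INTER_CUBIC))
crop(p,(300,195,405,255),"stz",7); crop(p,(145,170,225,205),"puz",9)
# tongue top & base via depth
def pts(a):
    P=[];
    for v in range(a[1],a[3]):
        for u in range(a[0],a[2]):
            if p["depth"][v,u]>0: P.append(dep(p,(u,v)))
    return np.array(P)
for a in [(300,195,340,255),(355,195,405,255)]:
    P=pts(a); 
    T=P[P[:,2]>.080]; print("tongue",len(T),T.mean(0) if len(T) else 0, cv2.minAreaRect((T[:,:2]*1000).astype(np.float32)))
    B=P[(P[:,2]>.005)]; print("base",len(B),B.mean(0),cv2.minAreaRect((B[:,:2]*1000).astype(np.float32)), np.percentile(P[:,2],[1,50,99]))
E
```

```text
mid [0.6537 0.2622 0.007 ] tip [0.6465 0.1239 0.007 ]
side mid [0.6454 0.2626 0.007 ] [0.637  0.1216 0.007 ]
stop [ 0.5278 -0.1687  0.    ]
stop [ 0.5303 -0.33    0.    ]
bore [ 0.5334 -0.143   0.048 ]
bore [ 0.5527 -0.3149  0.048 ]
stop s [ 0.5241 -0.1561  0.    ]
stop s [ 0.5388 -0.3273  0.    ]
tongue 112 [ 0.5298 -0.1588  0.0881] ((530.8959350585938, -159.6387176513672), (22.95502281188965, 32.08507537841797), 71.96929931640625)
base 822 [ 0.5265 -0.1568  0.0328] ((528.7152709960938, -160.3383026123047), (104.02656555175781, 163.8092803955078), 88.70613098144531) [-0.0033  0.0024  0.0899]
tongue 118 [ 0.5307 -0.3268  0.0876] ((531.48095703125, -327.8372802734375), (22.590682983398438, 31.942323684692383), 60.54434585571289)
base 859 [ 0.5258 -0.3218  0.0343] ((519.7726440429688, -329.57391357421875), (135.03488159179688, 162.81761169433594), 82.72783660888672) [-0.0033  0.0018  0.0891]
```

View pics/stz.png

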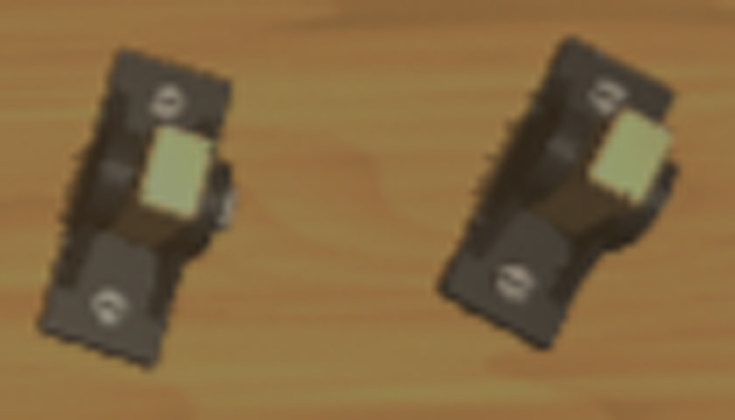

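View pics/puz.png

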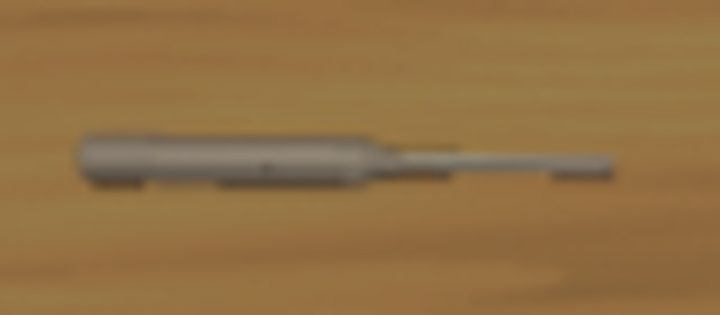

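```bash
python3 - <<'E'
from h import *
s=status.observe(); r=R(s["tcp_rot"]); print(r)
p=imaging.get_image("top")
# punch ends
a=atz(p,(153.7,187.4),.007); b=atz(p,(213,188.2),.007); print(a,b,np.linalg.norm(a-b))
d=(b-a)/np.linalg.norm(b-a); print("mid",b-d*.123, "yaw",np.degrees(np.arctan2(d[0],-d[1])))
w=imaging.get_image("wrist"); save(w,"w0"); o,dd=ray(w,(256,192)); print("wrist cam in tool", r.T@(o-s["tool_pos"]), r.T@dd, w["fx"])
for uv in [(234,249),(190,262),(185,222)]: print(atz(p,uv,0.01))
E
```

```text
[[ 0.9099  0.4149 -0.    ]
 [ 0.4149 -0.9099  0.0001]
 [ 0.     -0.0001 -1.    ]]
[0.651  0.3029 0.007 ] [0.643  0.1339 0.007 ] 0.16919843299202042
mid [0.6488 0.2567 0.007 ] yaw -2.709979528419041
wrist cam in tool [0.0703 0.0013 0.0206] [-0.2734 -0.0043  0.962 ] 326.8550225619642
[0.4685 0.078  0.01  ]
[0.4375 0.1981 0.01  ]
[0.5477 0.2125 0.01  ]
```

Emit:
apply_moves([
  [[0.03,0.05,0,0,0,0.14,0.6],[0.06,0.105,0,0,0,0.28,0.6],[0.09,0.16,0,0,0,0.42,0.6],[0.115,0.215,0,0,0,0.56,0.6],[0.145,0.265,0,0,0,0.7,0.6],[0.17,0.32,0,0,0,0.84,0.6],[0.2,0.375,0,0,0,0.97,0.6],[0.23,0.425,0,0,0,1.096,0.6]],
])

```text
t: 2.5
tool_pos: [0.4794, -0.1189, 0.4051]
tcp_rot: [2.267, 2.173, 0.001]
contact_force: [0.4, -0.2, -0.1]
grip_width: 0.0524
```

Emit:
apply_moves([
  [[0.03,0.055,-0.01,0,0,0,0.6],[0.06,0.11,-0.02,0,0,0,0.6],[0.09,0.165,-0.03,0,0,0,0.6],[0.115,0.22,-0.04,0,0,0,0.6],[0.14,0.275,-0.05,0,0,0,0.6],[0.16,0.33,-0.06,0,0,0,0.6],[0.17,0.36,-0.07,0,0,0,0.6],[0.17,0.36,-0.07,0,0,0,0.6]],
])

```text
t: 3.5
tool_pos: [0.6489, 0.2413, 0.3322]
tcp_rot: [-2.268, -2.171, 0.005]
contact_force: [0.2, -0.1, -0.8]
grip_width: 0.0526
```

```bash
python3 - <<'E'
from h import *
s=status.observe(); print(s["t"],s["tool_pos"],s["joint_pos"]); print(R(s["tcp_rot"]))
w=imaging.get_image("wrist"); save(w,"w1")
for t in ["punch_mid","punch_tip"]:
    for d in imaging.pinpoint(w,t): print(t,d["at"],d["score"],atz(w,d["at"],.007))
E
```

```text
3.5 [0.6489 0.2413 0.3322] [0.3069 0.3428 1.0713 0.0003 1.7308 0.3507]
[[ 0.0438  0.999  -0.0033]
 [ 0.999  -0.0438 -0.0007]
 [-0.0009 -0.0033 -1.    ]]
punch_tip [259.6, 272.2] 0.61 [0.6452 0.1372 0.007 ]
```

View pics/w1.png

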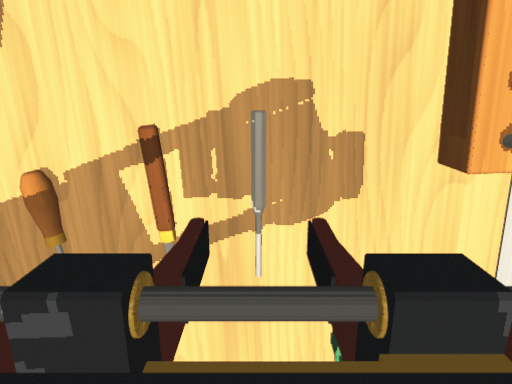

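The wrist view shows the steel punch between the fingers, with its butt at about (259, 111) and nose tip at (258.5, 276). The fingers clear the knife.

```bash
python3 - <<'E'
from h import *
w=imaging.get_image("wrist")
# segment: edges of body per row
g=w["image"].astype(int)
for v in [115,130,150,170,190,200,225,250,270,276,278]:
    row=g[v]; sat=row.max(1)-row.min(1); c=[u for u in range(235,285) if sat[u]<35]
    print(v,c[:1],c[-1:])
a=atz(w,(259,111),.010); b=atz(w,(258.5,276),.007); print(a,b,np.linalg.norm(a-b))
for uv in [(259,130),(259,190),(258.5,240)]: print(dep(w,uv),atz(w,uv,.007))
E
```

```text
115 [249] [263]
130 [250] [263]
150 [250] [263]
170 [250] [263]
190 [250] [263]
200 [251] [263]
225 [255] [259]
250 [256] [259]
270 [256] [259]
276 [] []
278 [] []
[0.653  0.2971 0.01  ] [0.6446 0.128  0.007 ] 0.16930567636093483
[0.6522 0.2804 0.0137] [0.6522 0.2798 0.007 ]
[0.6496 0.2235 0.013 ] [0.6495 0.2219 0.007 ]
[0.6466 0.1701 0.0095] [0.6465 0.169  0.007 ]
```

Emit:
apply_moves([
  [[0,0,-0.04,0,0,0,0.5],[0,0,-0.08,0,0,0,0.5],[0,0,-0.115,0,0,0,0.5],[0,0,-0.138,0,0,0,0.5],[0,0,-0.145,0,0,0,0.5],[0,0,-0.145,0,0,0,0.5]],
])

```text
t: 4.45
tool_pos: [0.6491, 0.2383, 0.1906]
tcp_rot: [2.274, 2.167, 0.001]
contact_force: [-0.2, -0.6, 0.4]
grip_width: 0.0441
```

```bash
python3 - <<'E'
from h import *
s=status.observe(); print(s["tool_pos"],R(s["tcp_rot"]),s["contact_force"],s["grip_width"])
w=imaging.get_image("wrist"); save(w,"w2")
E
```

```text
[0.6491 0.2383 0.1906] [[ 0.048   0.9988  0.0008]
 [ 0.9988 -0.048   0.0002]
 [ 0.0003  0.0008 -1.    ]] [-0.1895 -0.5825  0.4004] 0.04411882162326072
```

View pics/w2.png

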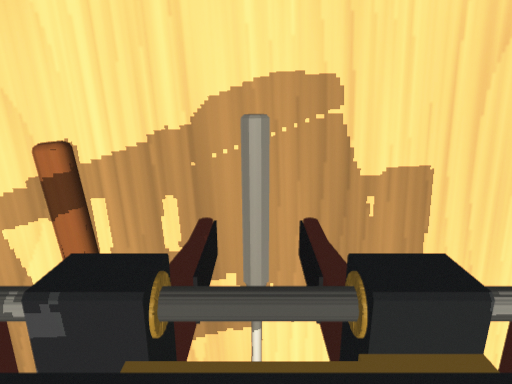

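The punch is centred at column 256 between the fingers. I'll go down 5 mm more and close.

Emit:
apply_moves([
  [[0,0,-0.005,0,0,0,0.5],[0,0,-0.005,0,0,0,0.1],[0,0,-0.005,0,0,0,0.0],[0,0,-0.005,0,0,0,0.0],[0,0,-0.005,0,0,0,0.0],[0,0,-0.005,0,0,0,0.0]],
], newtons=55)

```text
t: 5.25
tool_pos: [0.6489, 0.2391, 0.1848]
tcp_rot: [-2.273, -2.169, -0.0]
contact_force: [-0.2, 1.6, 0.6]
grip_width: 0.0135
```

```bash
python3 - <<'E'
from h import *
s=status.observe(); print(s["tool_pos"],R(s["tcp_rot"]),s["contact_force"],s["grip_width"])
w=imaging.get_image("wrist"); save(w,"w3")
print(atz(w,(255.5,114),.012))
r=R(s["tcp_rot"])
for uv in [(253,130),(255,150),(255,180),(255,240)]: 
  X=dep(w,uv); print(X, r.T@(X-s["tool_pos"]))
p=imaging.get_image("top"); save(p,"top3")
E
```

```text
[0.6489 0.2391 0.1848] [[ 0.0469  0.9989  0.0001]
 [ 0.9989 -0.0469  0.0001]
 [ 0.0001  0.0001 -1.    ]] [-0.2233  1.6176  0.6215] 0.013465828893631964
[0.6507 0.3022 0.012 ]
[0.6492 0.2953 0.0136] [ 0.0561 -0.0024  0.1712]
[0.6496 0.2861 0.0134] [ 0.0469 -0.0015  0.1714]
[0.6489 0.2718 0.0137] [ 0.0326 -0.0015  0.1711]
[0.6474 0.2408 0.0131] [ 0.0016 -0.0016  0.1717]
```

View pics/w3.png

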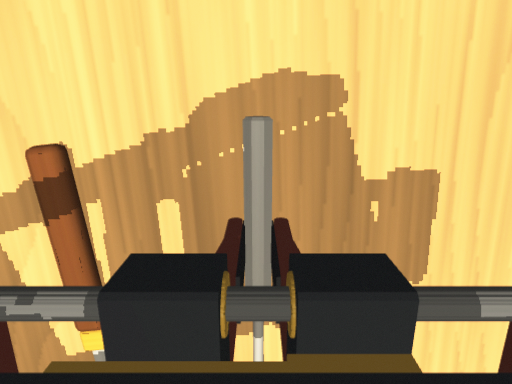

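Emit:
apply_moves([
  [[0,0,0.03,0,0,0,0],[0,0,0.08,0,0,0,0],[0,-0.02,0.13,0,0,0,0],[-0.015,-0.07,0.15,0,0,-0.06,0],[-0.03,-0.125,0.15,0,0,-0.12,0],[-0.05,-0.18,0.15,0,0,-0.18,0],[-0.065,-0.235,0.15,0,0,-0.24,0],[-0.08,-0.285,0.15,0,0,-0.267,0]],
])

```text
t: 6.35
tool_pos: [0.568, -0.0478, 0.3342]
tcp_rot: [2.543, 1.845, -0.001]
contact_force: [-0.3, 0.4, -2.7]
grip_width: 0.0133
```

Emit:
apply_moves([
  [[-0.01,-0.03,0,0,0,0,0],[-0.02,-0.052,0,0,0,0,0],[-0.02,-0.052,0,0,0,0,0]],
])

```text
t: 6.72
tool_pos: [0.5484, -0.0993, 0.3343]
tcp_rot: [-2.544, -1.843, 0.001]
contact_force: [-0.6, 0.1, -1.5]
grip_width: 0.0131
```

```bash
python3 - <<'E'
from h import *
s=status.observe(); print(s["t"],s["tool_pos"],R(s["tcp_rot"]),s["contact_force"],s["grip_width"])
w=imaging.get_image("wrist"); save(w,"w4")
for t in ["stop_bore","stop","punch_mid"]:
    for d in imaging.pinpoint(w,t): print(t,d["at"],d["score"],atz(w,d["at"],.048),atz(w,d["at"],0))
p=imaging.get_image("side"); save(p,"s4")
for t in ["punch_mid","punch_tip","stop_bore"]:
    for d in imaging.pinpoint(p,t): print(t,d["at"],d["score"])
E
```

```text
6.725 [ 0.5484 -0.0993  0.3343] [[ 0.3114  0.9503 -0.0005]
 [ 0.9503 -0.3114 -0.0001]
 [-0.0003 -0.0004 -1.    ]] [-0.6251  0.0843 -1.5489] 0.013109955856395397
punch_mid [258.8, 206.3] 0.79 [ 0.5436 -0.1177  0.048 ] [ 0.5389 -0.1329  0.    ]
punch_mid [247.8, 190.3] 0.77
punch_mid [172.8, 145.2] 0.47
punch_tip [242.9, 236.3] 0.57
punch_tip [166.0, 167.3] 0.51
stop_bore [250.6, 249.2] 0.75
stop_bore [277.9, 318.8] 0.59
```

View pics/w4.png

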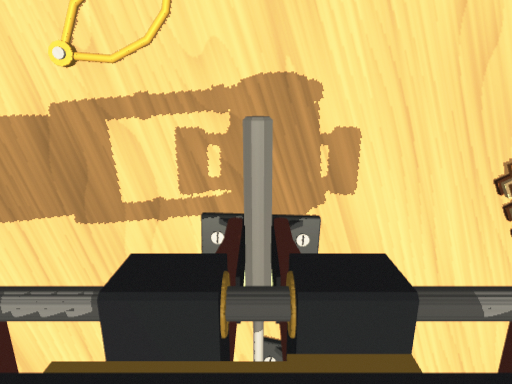

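View pics/s4.png

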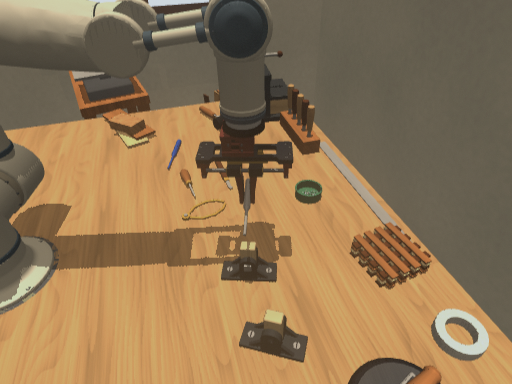

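The wrist view shows the stop's near plate edge from (202, 213) to (320, 216), with screws at (217, 238) and (303, 240). The punch is held level and lies between them.

```bash
python3 - <<'E'
from h import *
w=imaging.get_image("wrist")
c=w["image"][200:262,190:335]; cv2.imwrite("pics/w4z.png",cv2.resize(c,None,fx=5,fy=5,interpolation=cv2.INTER_CUBIC))
A=atz(w,(202,213),.009);B=atz(w,(320,215.5),.009);S1=atz(w,(217.5,238),.009);S2=atz(w,(303.5,240),.009)
print(A,B,np.linalg.norm(A-B),np.degrees(np.arctan2(*(B-A)[[1,0]])))
print(S1,S2,np.linalg.norm(S1-S2),np.degrees(np.arctan2(*(S2-S1)[[1,0]])))
M=(A+B)/2; y=-np.radians(18); print("edge mid",M,"screw mid",(S1+S2)/2)
E
```

```text
[ 0.4853 -0.1174  0.009 ] [ 0.5954 -0.1558  0.009 ] 0.11667020733514734 -19.233612522689917
[ 0.4908 -0.1472  0.009 ] [ 0.5727 -0.1761  0.009 ] 0.08685983036864255 -19.39439543091557
edge mid [ 0.5403 -0.1366  0.009 ] screw mid [ 0.5317 -0.1616  0.009 ]
```

View pics/w4z.png

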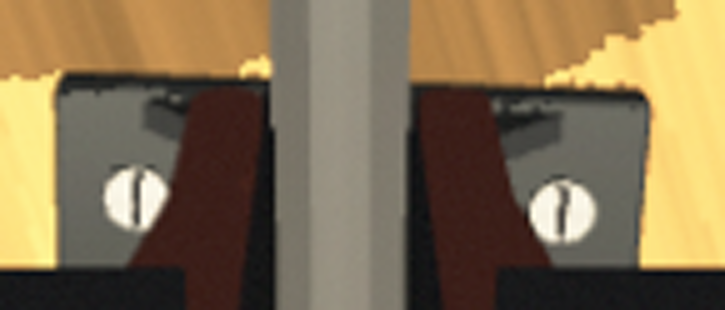

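Emit:
apply_moves([
  [[0.02,0.05,0,0,0,-0.015,0],[0.036,0.091,0,0,0,-0.015,0],[0.036,0.091,-0.045,0,0,-0.015,0],[0.036,0.091,-0.09,0,0,-0.015,0],[0.036,0.091,-0.109,0,0,-0.015,0],[0.036,0.091,-0.109,0,0,-0.015,0],[0.036,0.091,-0.109,0,0,-0.015,0]],
])

```text
t: 8.05
tool_pos: [0.5856, -0.0071, 0.2281]
tcp_rot: [2.554, 1.826, 0.004]
contact_force: [-0.2, 0.3, -0.8]
grip_width: 0.0131
```

```bash
python3 - <<'E'
from h import *
s=status.observe(); r=R(s["tcp_rot"]);print(s["t"],s["tool_pos"],np.degrees(np.arctan2(r[1,1],r[0,1])),r[:,2],s["contact_force"],s["grip_width"])
ex=np.array([.9455,-.3256]);n=np.array([.3256,.9455]);print("lat",s["tool_pos"][:2]@ex,"n",s["tool_pos"][:2]@n)
for nm in ["side","top"]:
    p=imaging.get_image(nm); save(p,nm+"5")
    # predicted tip & bore
    T=s["tool_pos"]+r@np.array([-.108,0,.178]); bore=np.r_[.555*ex+.044*n,.048]
    print(nm,"tip",T,proj(p,T),"bore",proj(p,bore))
    u,v=map(int,proj(p,T)); c=p["image"][v-40:v+50,u-60:u+60]; print("origin",u-60,v-40); cv2.imwrite(f"pics/{nm}5z.png",cv2.resize(c,None,fx=6,fy=6,interpolation=cv2.INTER_CUBIC))
w=imaging.get_image("wrist"); save(w,"w5")
E
```

```text
8.05 [ 0.5856 -0.0071  0.2281] -18.864848076791944 [ 0.0035 -0.0002 -1.    ] [-0.2162  0.2985 -0.7739] 0.013127613950955864
lat 0.556011470799306 n 0.18393698209224038
side tip [ 0.5513 -0.1094  0.05  ] [np.float64(250.88532088413024), np.float64(238.0277618568869)] bore [np.float64(249.14150181390067), np.float64(249.38472382455623)]
origin 190 198
top tip [ 0.5513 -0.1094  0.05  ] [np.float64(302.34699597365915), np.float64(214.29541424516887)] bore [np.float64(313.60082960684514), np.float64(218.54364873350522)]
origin 242 174
```

View pics/side5z.png

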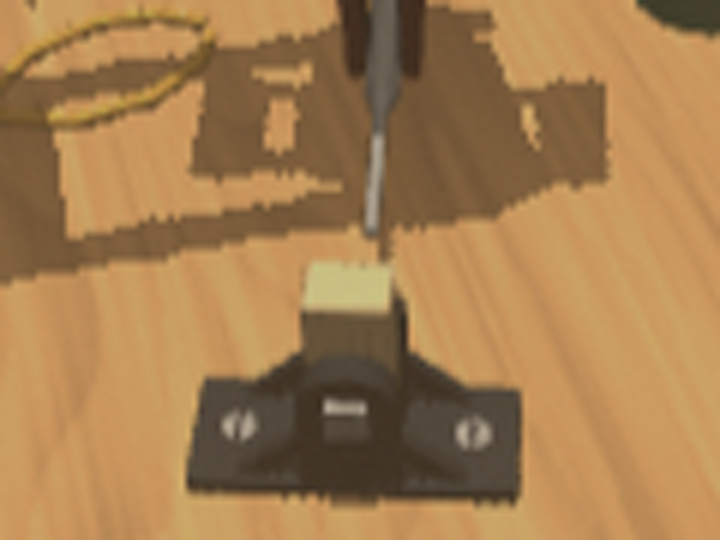

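View pics/top5z.png

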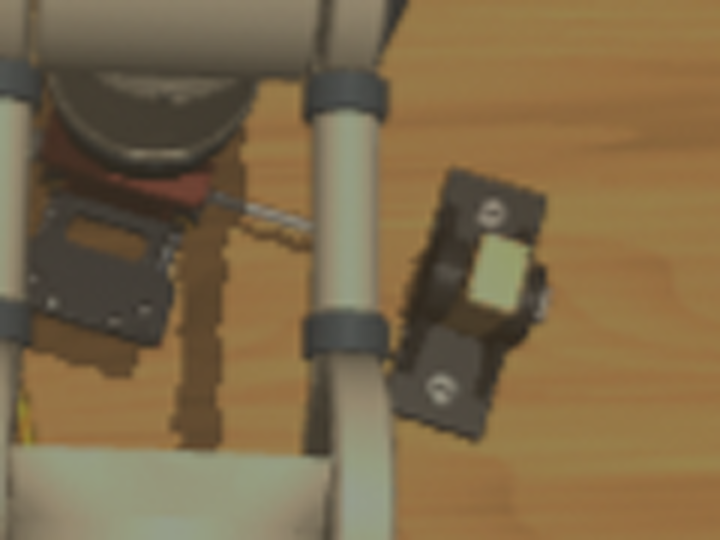

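View pics/w5.png

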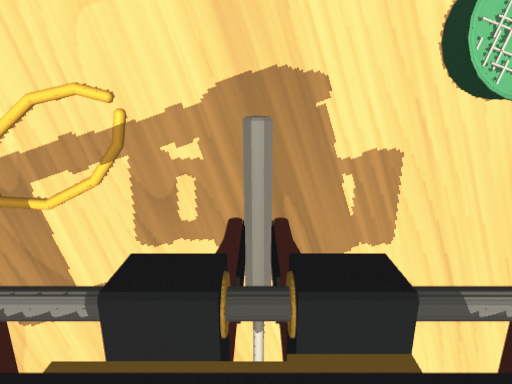

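The side view shows the nose tip at about (252, 236.7), the pin head at about (247.7, 267), screws at (229.8, 268.8) and (268.8, 270.2), and the tongue top centre at (248.2, 246). I'll check the lateral offset with this one camera.

```bash
python3 - <<'E'
from h import *
ex=np.array([.9455,-.3256]);n=np.array([.3256,.9455])
s=status.observe(); r=R(s["tcp_rot"])
p=imaging.get_image("side")
def L(X): return np.array([X[:2]@ex,X[:2]@n,X[2]])
print("screws",L(atz(p,(229.8,268.8),.010)),L(atz(p,(268.8,270.2),.010)))
print("tongue",L(atz(p,(248.2,246),.088)))
print("head top",L(atz(p,(247.6,266),.056)))
print("tip at z.05",L(atz(p,(252,236.2),.050)),"expected",L(s["tool_pos"]+r@np.array([-.108,0,.178])))
o,d=ray(p,(252,236.2)); print("col scale", L(atz(p,(253,236.2),.05))-L(atz(p,(252,236.2),.05)))
print("body", L(atz(p,(190+384/6,198+60/6),.055)))
t=imaging.get_image("top")
q=lambda x,y:(242+x/6,174+y/6)
print("top screws",L(atz(t,q(492,212),.010)),L(atz(t,q(441,389),.010)),"tongue",L(atz(t,q(499,272),.088)))
print("top nose",L(atz(t,q(300,222),.05)),L(atz(t,q(225,198),.05)), "wr")
E
```

```text
screws [0.5125 0.0201 0.01  ] [0.5985 0.0189 0.01  ]
tongue [0.5562 0.0175 0.088 ]
head top [ 0.5556 -0.0082  0.056 ]
tip at z.05 [0.559  0.0818 0.05  ] expected [0.5568 0.0761 0.0498]
col scale [0.0023 0.0001 0.    ]
body [0.5587 0.1723 0.055 ]
top screws [0.5971 0.0185 0.01  ] [0.51   0.0202 0.01  ] tongue [0.5531 0.0195 0.088 ]
top nose [0.5574 0.1051 0.05  ] [0.558  0.1404 0.05  ] wr
```

```bash
python3 - <<'E'
from h import *
s=status.observe(); r=R(s["tcp_rot"])
w=imaging.get_image("wrist")
for a in [(120,140),(140,170),(170,200),(200,250)]:
    P=np.array([r.T@(dep(w,(u,v))-s["tool_pos"]) for v in range(*a) for u in range(254,262)]); print(np.median(P,0))
P=np.array([r.T@(dep(w,(u,v))-s["tool_pos"]) for v in range(335,355) for u in range(257,260)]); print("nose",np.median(P,0), P[:,2].min())
g=cv2.resize(w["image"][260:370,215:305],None,fx=6,fy=6,interpolation=cv2.INTER_CUBIC); cv2.imwrite("pics/w5z.png",g)
E
```

```text
[0.0565 0.0001 0.1715]
[0.0448 0.     0.1715]
[0.0304 0.0001 0.1714]
[0.01   0.0001 0.1715]
nose [-0.0641  0.0004  0.1754] 0.17407400084150484
```

View pics/w5z.png

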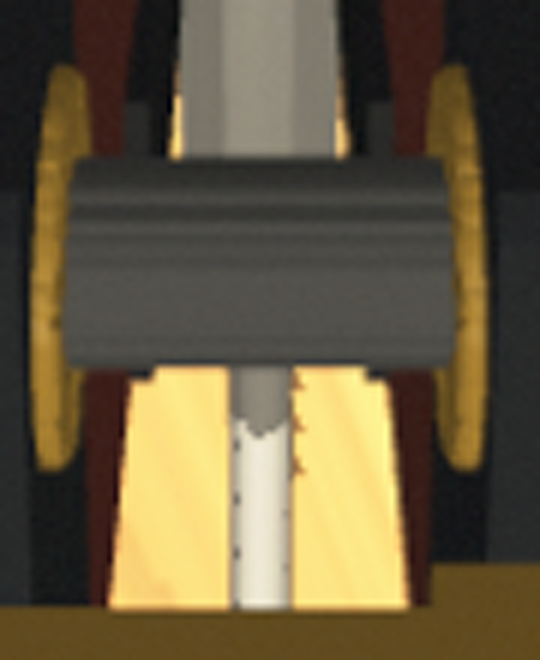

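Emit:
apply_moves([
  [[0,0,-0.002,0,0,-0.0165,0],[-0.0034,-0.0094,-0.002,0,0,-0.0165,0],[-0.0068,-0.0188,-0.002,0,0,-0.0165,0],[-0.0095,-0.0263,-0.002,0,0,-0.0165,0],[-0.0095,-0.0263,-0.002,0,0,-0.0165,0],[-0.0095,-0.0263,-0.002,0,0,-0.0165,0]],
])

```text
t: 9.1
tool_pos: [0.5754, -0.0333, 0.2237]
tcp_rot: [-2.57, -1.806, -0.0]
contact_force: [-0.1, -0.1, -1.7]
grip_width: 0.0133
```

```bash
cat > st.py <<'E'
from h import *
def st(tag):
    s=status.observe(); r=R(s["tcp_rot"]); a=-np.radians(19.8); ex=np.array([np.cos(a),np.sin(a)]);n=np.array([-np.sin(a),np.cos(a)])
    f=s["contact_force"]; T=s["tool_pos"]+r@np.array([-.105,0,.1785])
    print(s["t"],"yaw",np.degrees(np.arctan2(r[1,1],r[0,1])),"tcp",s["tool_pos"],"tip lat,n,z",T[:2]@ex,T[:2]@n,T[2],"F lat,n,z",f[:2]@ex,f[:2]@n,f[2],"M",s["ft_torque"],s["grip_width"])
    p=imaging.get_image("side"); cv2.imwrite(f"pics/s{tag}.png",cv2.resize(p["image"][195:295,200:300],None,fx=6,fy=6,interpolation=cv2.INTER_CUBIC))
E
python3 -c "
from st import *; st('6')"
```

```text
9.1 yaw -19.809930822611324 tcp [ 0.5754 -0.0333  0.2237] tip lat,n,z 0.5527047436742951 0.05861744246152892 0.04518419640045057 F lat,n,z -0.07933381995853298 -0.0827931379636521 -1.6578435724996285 M [-0.0054 -0.0388 -0.0355] 0.013264200407942218
```

View pics/s6.png

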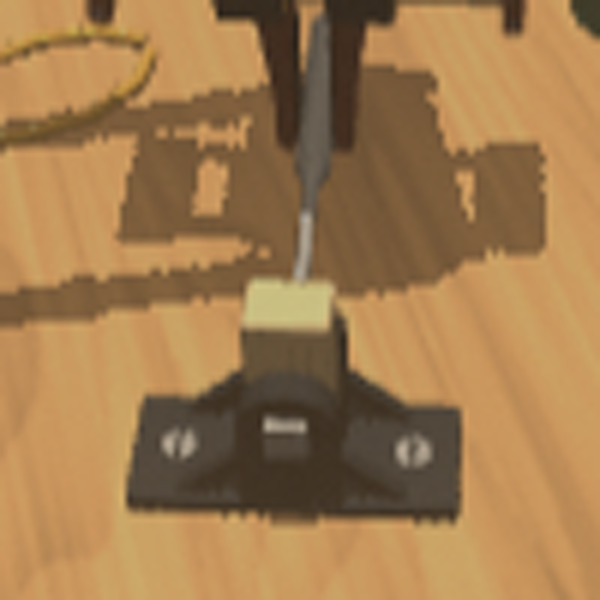

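```bash
python3 - <<'E'
from h import *
a=-np.radians(19.8); ex=np.array([np.cos(a),np.sin(a)]);n=np.array([-np.sin(a),np.cos(a)])
p=imaging.get_image("side");t=imaging.get_image("top"); save(t,"top6")
L=lambda X:np.array([X[:2]@ex,X[:2]@n])
for z in (.0455,.048): print([L(atz(p,uv,z)) for uv in [(251,230.8),(250,240.8),(252.2,223)]])
print("tongue",L(atz(p,(248.1,246),.088)),"screws",[L(atz(p,(200+x/6,195+y/6),.01)) for x,y in((180,443),(413,451))],"head",L(atz(p,(200+285/6,195+425/6),.056)))
q=t["image"][190:255,270:345]; cv2.imwrite("pics/t6z.png",cv2.resize(q,None,fx=8,fy=8,interpolation=cv2.INTER_CUBIC))
E
```

```text
[array([0.5538, 0.111 ]), array([0.554 , 0.0795]), array([0.5547, 0.137 ])]
[array([0.5541, 0.1085]), array([0.5542, 0.0772]), array([0.555 , 0.1344])]
tongue [0.5557 0.0253] screws [array([0.5127, 0.0272]), array([0.5982, 0.0273])] head [ 0.5554 -0.    ]
```

View pics/t6z.png

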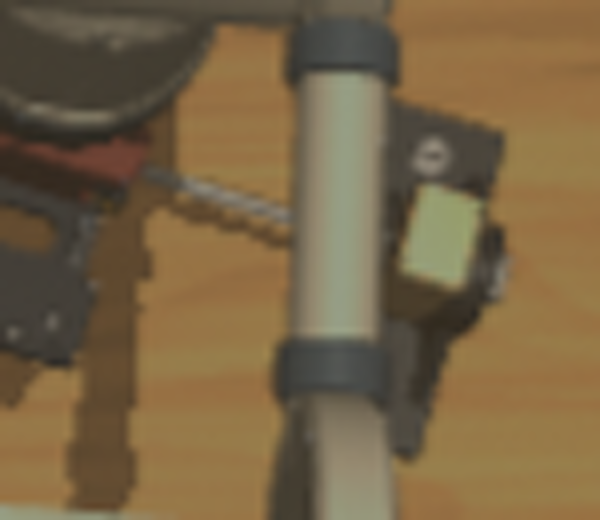

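Emit:
apply_moves([
  [[0.0016,-0.0006,0.002,0,0,0,0],[0.0016,-0.0006,0.002,0,0,0,0],[0.0016,-0.0006,0.002,0,0,0,0]],
])

```text
t: 9.62
tool_pos: [0.5771, -0.0338, 0.2256]
tcp_rot: [-2.57, -1.807, 0.0]
contact_force: [-0.8, -0.2, -1.3]
grip_width: 0.0134
```

```bash
python3 -c "
from st import *; st('7')"
```

```text
9.625 yaw -19.788705034254324 tcp [ 0.5771 -0.0338  0.2256] tip lat,n,z 0.554408508139608 0.058688299788828266 0.047135263875547256 F lat,n,z -0.6376832778810895 -0.4644316870197283 -1.2669957579580025 M [-0.0647 -0.0575  0.0072] 0.013356668524388843
```

Aligned to within about 1 mm. Now I'll advance about 12 mm and watch the force.

Emit:
apply_moves([
  [[-0.0014,-0.0038,0.0005,0,0,0,0],[-0.0027,-0.0075,0.0005,0,0,0,0],[-0.0041,-0.0113,0.0005,0,0,0,0],[-0.0041,-0.0113,0.0005,0,0,0,0]],
])

```text
t: 10.18
tool_pos: [0.573, -0.0449, 0.2263]
tcp_rot: [-2.57, -1.806, -0.002]
contact_force: [1.1, 3.7, -0.8]
grip_width: 0.0132
```

```bash
python3 -c "
from st import *; st('8')"
```

```text
10.175 yaw -19.79549241324788 tcp [ 0.573  -0.0449  0.2263] tip lat,n,z 0.5544093683746317 0.047098166308315204 0.04766964198892018 F lat,n,z -0.2213956699657822 3.825898215205159 -0.7560936937152983 M [ 0.5885 -0.2525 -0.0061] 0.013218555623236736
```

View pics/s8.png

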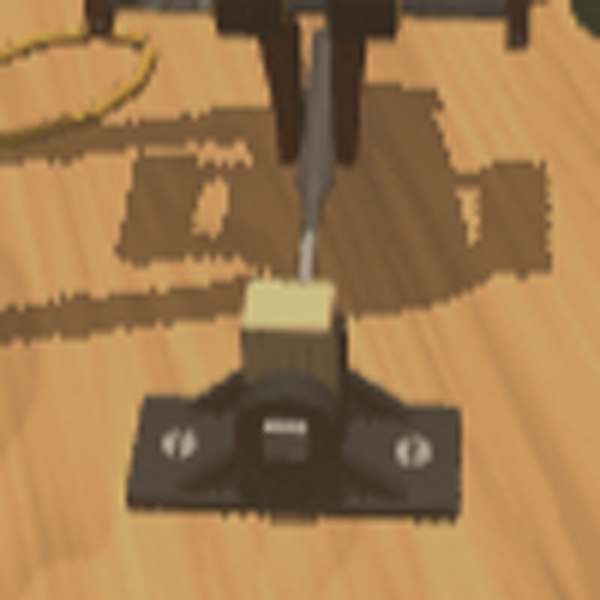

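Contact came where the pin's tail should be (n = 0.047, 3.8 N axial, almost no side force). I'll push on 12 mm.

Emit:
apply_moves([
  [[-0.001,-0.0028,0,0,0,0,0],[-0.002,-0.0056,0,0,0,0,0],[-0.003,-0.0085,0,0,0,0,0],[-0.0041,-0.0113,0,0,0,0,0],[-0.0041,-0.0113,0,0,0,0,0]],
])

```text
t: 10.85
tool_pos: [0.5692, -0.0554, 0.2264]
tcp_rot: [-2.568, -1.807, -0.005]
contact_force: [3.1, 6.9, -2.0]
grip_width: 0.0133
```

```bash
python3 -c "
from st import *; st('9')"
```

```text
10.85 yaw -19.73521706113053 tcp [ 0.5692 -0.0554  0.2264] tip lat,n,z 0.5545634433249023 0.03621224835039377 0.047623410020266876 F lat,n,z 0.6142609683905027 7.536761356371615 -1.9919507857259493 M [ 1.1035 -0.5718  0.0686] 0.013316091084389711
```

View pics/s9.png

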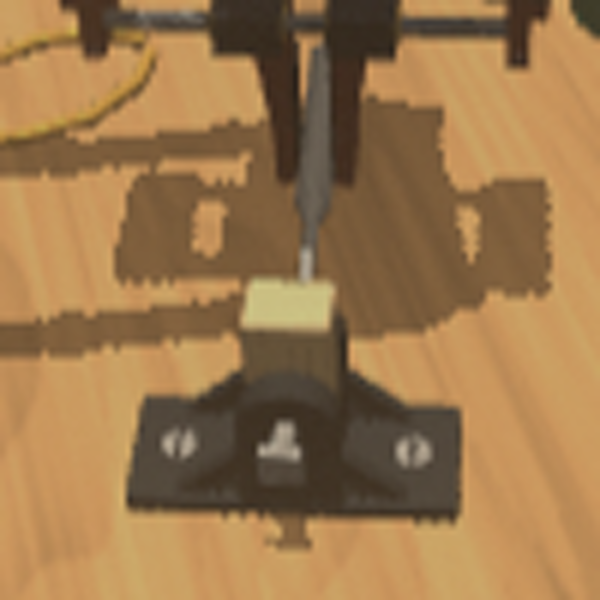

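The pin head now stands clear of the lug, the force is steady at 7.5 N and there is no slip. Continuing.

Emit:
apply_moves([
  [[-0.001,-0.0028,0,0,0,0,0],[-0.002,-0.0056,0,0,0,0,0],[-0.003,-0.0085,0,0,0,0,0],[-0.0041,-0.0113,0,0,0,0,0],[-0.0051,-0.0141,0,0,0,0,0],[-0.0061,-0.0169,0,0,0,0,0],[-0.0071,-0.0198,0,0,0,0,0],[-0.0081,-0.0226,0,0,0,0,0]],
])

```text
t: 11.9
tool_pos: [0.5609, -0.0784, 0.2263]
tcp_rot: [-2.569, -1.807, -0.002]
contact_force: [2.2, 3.9, -1.6]
grip_width: 0.0134
```

```bash
python3 -c "
from st import *; st('10')"
```

```text
11.9 yaw -19.74647883831191 tcp [ 0.5609 -0.0784  0.2263] tip lat,n,z 0.5544769865049237 0.011543458326932154 0.04760353540010004 F lat,n,z 0.7682228881800683 4.374201274688033 -1.608046115809745 M [ 0.7085 -0.2836  0.0212] 0.013369509897064195
```

View pics/s10.png

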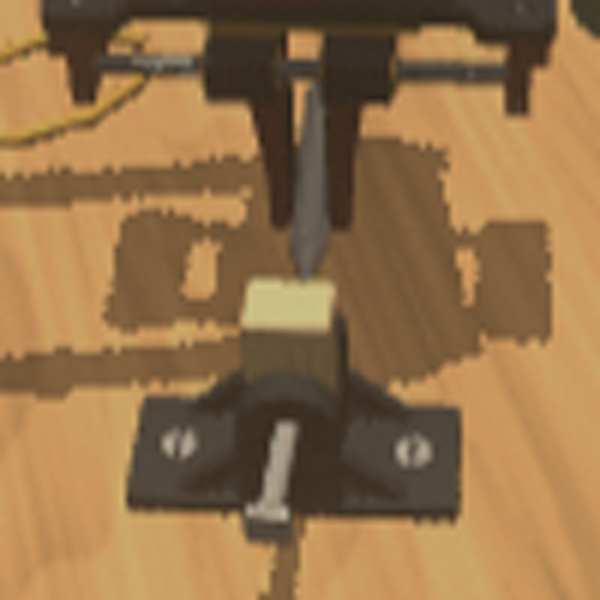

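Emit:
apply_moves([
  [[-0.001,-0.0028,0,0,0,0,0],[-0.002,-0.0056,0,0,0,0,0],[-0.003,-0.0085,0,0,0,0,0],[-0.0041,-0.0113,0,0,0,0,0],[-0.0043,-0.012,0,0,0,0,0],[-0.0043,-0.012,0,0,0,0,0]],
])

```text
t: 12.7
tool_pos: [0.5564, -0.0912, 0.2261]
tcp_rot: [2.57, 1.806, -0.0]
contact_force: [-0.1, 0.1, -0.4]
grip_width: 0.0132
```

```bash
python3 -c "
from st import *; st('11')"
```

```text
12.7 yaw -19.80863113097082 tcp [ 0.5564 -0.0912  0.2261] tip lat,n,z 0.5543725243500746 -0.0023295094860441568 0.04764291262878592 F lat,n,z -0.148202747245478 0.004426733147587847 -0.42046393384178593 M [-0.0355 -0.0308  0.0355] 0.013194443090653431
```

View pics/s11.png

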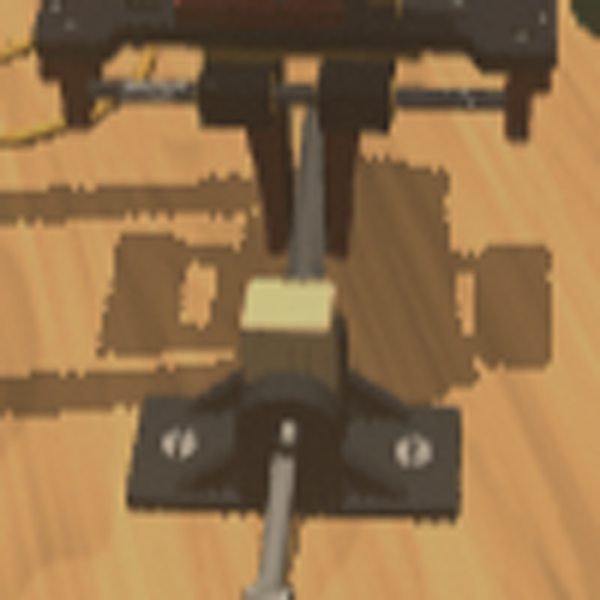

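The nose is through, the force is back to zero, and the pin has dropped just in front of the lug. I'll look at the whole view, then withdraw.

Emit:
apply_moves([
  [[0.004,0.0113,0,0,0,0,0],[0.0115,0.032,0,0,0,0,0],[0.0203,0.0565,0,0,0,0,0],[0.0305,0.0847,0,0,0,0,0],[0.0305,0.0847,0,0,0,0,0]],
])

```text
t: 13.38
tool_pos: [0.5874, -0.0039, 0.226]
tcp_rot: [-2.567, -1.81, -0.001]
contact_force: [-0.2, -0.5, -0.8]
grip_width: 0.0135
```

```bash
python3 - <<'E'
from st import *; st('12')
a=-np.radians(19.8); ex=np.array([np.cos(a),np.sin(a)]);n=np.array([-np.sin(a),np.cos(a)])
p=imaging.get_image("side"); cv2.imwrite("pics/s12.png",cv2.resize(p["image"][225:325,190:310],None,fx=6,fy=6,interpolation=cv2.INTER_CUBIC))
for t in ["pin_tail","pin_head"]:
    for d in imaging.pinpoint(p,t):
        X=dep(p,d["at"]); print(t,d,X,X[:2]@n-.0517)
E
```

```text
13.375 yaw -19.61507869584888 tcp [ 0.5874 -0.0039  0.226 ] tip lat,n,z 0.5542800682300133 0.09041321775530697 0.04747198601545938 F lat,n,z -0.05506239480928368 -0.56627623428435 -0.7605706959142075 M [-0.0768 -0.0326  0.0348] 0.013473653922962648
pin_tail {'at': [248.7, 268.1], 'score': 0.68} [ 0.5259 -0.1831  0.0414] -0.04580017164421322
```

View pics/s12.png

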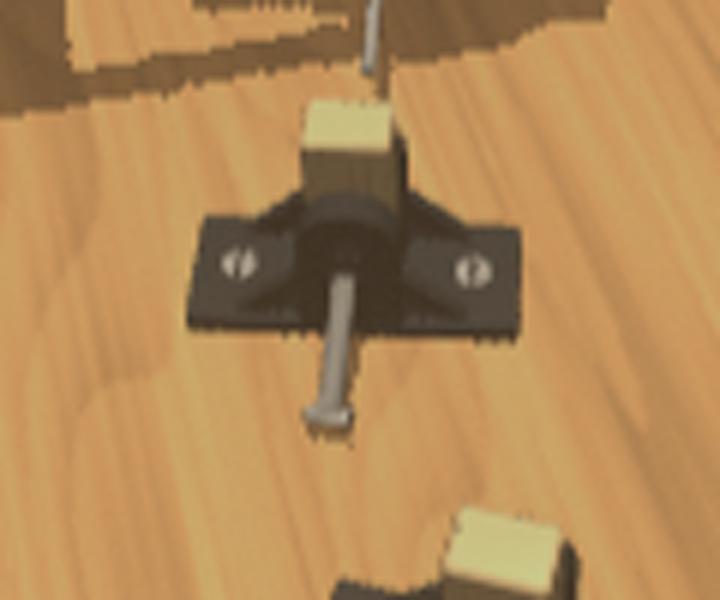

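```bash
python3 - <<'E'
from h import *
a=-np.radians(19.8); ex=np.array([np.cos(a),np.sin(a)]);n=np.array([-np.sin(a),np.cos(a)])
p=imaging.get_image("side")
for v in range(264,300,2):
    print(v,[tuple(np.round([1e3*(X[:2]@ex-.555),1e3*(X[:2]@n-.0517),1e3*X[2]]).astype(int)) for X in (dep(p,(u,v)) for u in range(243,252))])
E
```

```text
264 [(np.int64(-9), np.int64(-47), np.int64(55)), (np.int64(-7), np.int64(-48), np.int64(57)), (np.int64(-5), np.int64(-47), np.int64(55)), (np.int64(-3), np.int64(-47), np.int64(56)), (np.int64(-1), np.int64(-47), np.int64(56)), (np.int64(1), np.int64(-50), np.int64(59)), (np.int64(3), np.int64(-48), np.int64(57)), (np.int64(5), np.int64(-47), np.int64(56)), (np.int64(7), np.int64(-48), np.int64(58))]
266 [(np.int64(-9), np.int64(-50), np.int64(52)), (np.int64(-7), np.int64(-48), np.int64(50)), (np.int64(-5), np.int64(-48), np.int64(51)), (np.int64(-4), np.int64(-42), np.int64(43)), (np.int64(-2), np.int64(-40), np.int64(41)), (np.int64(0), np.int64(-41), np.int64(42)), (np.int64(2), np.int64(-42), np.int64(44)), (np.int64(5), np.int64(-48), np.int64(51)), (np.int64(7), np.int64(-48), np.int64(51))]
268 [(np.int64(-10), np.int64(-48), np.int64(44)), (np.int64(-8), np.int64(-48), np.int64(44)), (np.int64(-6), np.int64(-48), np.int64(44)), (np.int64(-4), np.int64(-48), np.int64(44)), (np.int64(-2), np.int64(-47), np.int64(43)), (np.int64(1), np.int64(-48), np.int64(44)), (np.int64(3),
[... 5468 characters left out ...]
int64(-4), np.int64(-84), np.int64(-2)), (np.int64(-2), np.int64(-85), np.int64(0)), (np.int64(0), np.int64(-86), np.int64(0)), (np.int64(2), np.int64(-84), np.int64(-1)), (np.int64(4), np.int64(-86), np.int64(1)), (np.int64(6), np.int64(-86), np.int64(1)), (np.int64(8), np.int64(-85), np.int64(0))]
298 [(np.int64(-8), np.int64(-90), np.int64(-1)), (np.int64(-6), np.int64(-90), np.int64(0)), (np.int64(-4), np.int64(-91), np.int64(1)), (np.int64(-2), np.int64(-89), np.int64(-1)), (np.int64(1), np.int64(-91), np.int64(1)), (np.int64(2), np.int64(-90), np.int64(0)), (np.int64(4), np.int64(-89), np.int64(-2)), (np.int64(7), np.int64(-89), np.int64(-1)), (np.int64(9), np.int64(-90), np.int64(1))]
```

The pin lies free of the bore. Its head is on the bench and its plain end rests against the far lug, with the tail centre at about y = -51 mm. Now I'll return the punch.

Emit:
apply_moves([
  [[0,0,0.03,0,0,0,0],[0.005,0.02,0.07,0,0,0.04,0],[0.015,0.06,0.08,0,0,0.09,0],[0.03,0.11,0.08,0,0,0.15,0],[0.045,0.16,0.08,0,0,0.21,0],[0.055,0.21,0.07,0,0,0.27,0],[0.0615,0.243,0.04,0,0,0.2955,0],[0.0615,0.243,0.0,0,0,0.2955,0]],
])

```text
t: 14.62
tool_pos: [0.6488, 0.2387, 0.2263]
tcp_rot: [2.273, 2.167, 0.004]
contact_force: [0.6, -0.9, -1.0]
grip_width: 0.0134
```

Emit:
apply_moves([
  [[0,0,-0.015,0,0,0,0],[0,0,-0.03,0,0,0,0],[0,0,-0.03,0,0,0,0],[0,0,-0.03,0,0,0,0]],
])

```text
t: 15.12
tool_pos: [0.6489, 0.2363, 0.198]
tcp_rot: [2.276, 2.164, 0.004]
contact_force: [0.2, 0.1, -0.9]
grip_width: 0.013
```

```bash
python3 - <<'E'
from h import *
s=status.observe(); r=R(s["tcp_rot"]); print(s["t"],s["tool_pos"],r,s["contact_force"],s["ft_torque"])
w=imaging.get_image("wrist"); save(w,"w13")
for a in [(120,140),(200,250)]:
    P=np.array([r.T@(dep(w,(u,v))-s["tool_pos"]) for v in range(*a) for u in range(254,262)]); print(np.median(P,0))
E
```

```text
15.125 [0.6489 0.2363 0.198 ] [[ 0.0507  0.9987  0.0025]
 [ 0.9987 -0.0507  0.0008]
 [ 0.0009  0.0025 -1.    ]] [ 0.2373  0.0638 -0.8511] [-0.0769 -0.1029  0.0249]
[ 0.0565 -0.0003  0.1717]
[ 0.0098 -0.0003  0.1715]
```

View pics/w13.png

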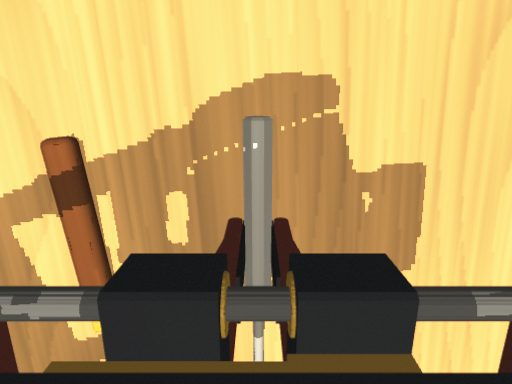

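The punch is held level 12 mm above its resting height, in its old place. I'll lower it slowly until it touches.

Emit:
apply_moves([
  [[0,0,-0.004,0,0,0,0],[0,0,-0.008,0,0,0,0],[0,0,-0.011,0,0,0,0],[0,0,-0.011,0,0,0,0]],
])

```text
t: 15.68
tool_pos: [0.6484, 0.2367, 0.1849]
tcp_rot: [-2.276, -2.165, 0.0]
contact_force: [-0.6, -0.5, -1.5]
grip_width: 0.0132
```

Emit:
apply_moves([
  [[0,0,-0.001,0,0,0,0],[0,0,-0.001,0,0,0,0.17],[0,0,-0.001,0,0,0,0.25],[0,0,-0.001,0,0,0,0.4],[0,0,-0.001,0,0,0,0.4],[0,0,0.03,0,0,0,0.4],[0,0,0.08,0,0,0,0.4],[0,0,0.13,0,0,0,0.4]],
])

```text
t: 16.68
tool_pos: [0.6483, 0.2366, 0.3161]
tcp_rot: [-2.276, -2.165, 0.001]
contact_force: [0.9, -0.1, -0.0]
grip_width: 0.0348
```

Emit:
apply_moves([
  [[-0.02,-0.05,0.03,0,0,0,0.4],[-0.05,-0.1,0.03,0,0,0,0.4],[-0.08,-0.15,0.03,0,0,0,0.4],[-0.11,-0.2,0.03,0,0,0,0.4],[-0.14,-0.25,0.03,0,0,0,0.4],[-0.17,-0.3,0.03,0,0,0,0.4],[-0.19,-0.35,0.03,0,0,0,0.4],[-0.19,-0.35,0.03,0,0,0,0.4]],
])

```text
t: 17.68
tool_pos: [0.4572, -0.1159, 0.3456]
tcp_rot: [2.281, 2.158, -0.0]
contact_force: [-0.2, 0.6, -0.3]
grip_width: 0.0354
```

```bash
python3 - <<'E'
from h import *
print(status.observe()["t"])
for n in ["top","side"]:
    p=imaging.get_image(n); save(p,n+"14")
    for t in ["punch_mid","bradawl","knife","calipers","pin_tin"]:
        print(t,[(np.round(d["bbox"]).tolist(),round(d["score"],2)) for d in imaging.look_for(p,t)])
    if n=="top":
        g=p["image"].astype(int)
        cv2.imwrite("pics/t14z.png",cv2.resize(p["image"][170:205,145:225],None,fx=9,fy=9,interpolation=cv2.INTER_CUBIC))
        for uv in [(160,187.5),(175,187.5),(205,188)]: print(dep(p,uv))
    for d in imaging.pinpoint(p,"pin_tail"):
        X=dep(p,d["at"]);a=-np.radians(19.8);print(n,"tail",d,X[:2]@[-np.sin(a),np.cos(a)]-.0517,X[2])
E
```

```text
17.675
punch_mid [([94.0, 262.0, 149.0, 275.0], 0.74), ([155.0, 186.0, 194.0, 192.0], 0.61)]
bradawl [([167.0, 255.0, 214.0, 267.0], 0.53)]
knife [([158.0, 220.0, 210.0, 229.0], 0.6)]
calipers [([153.0, 186.0, 188.0, 191.0], 0.57), ([224.0, 227.0, 245.0, 266.0], 0.48)]
pin_tin [([227.0, 132.0, 256.0, 163.0], 0.93)]
[0.6483 0.2834 0.0137]
[0.6467 0.2408 0.0141]
[0.644  0.1565 0.0084]
punch_mid [([249.0, 152.0, 262.0, 182.0], 0.48)]
bradawl [([220.0, 244.0, 276.0, 284.0], 0.24)]
knife []
calipers [([180.0, 209.0, 203.0, 221.0], 0.48)]
pin_tin [([296.0, 177.0, 320.0, 206.0], 0.64)]
side tail {'at': [246.5, 267.2], 'score': 0.46} -0.04464413295751982 0.042670919408463126
```

View pics/top14.png

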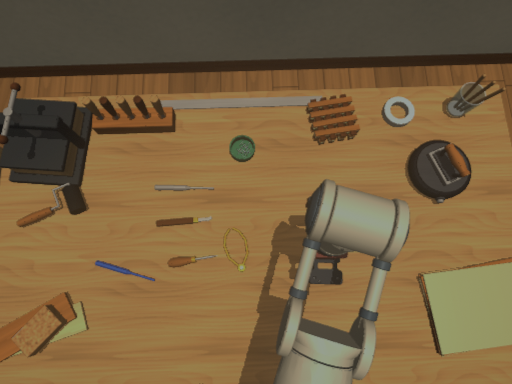

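View pics/t14z.png

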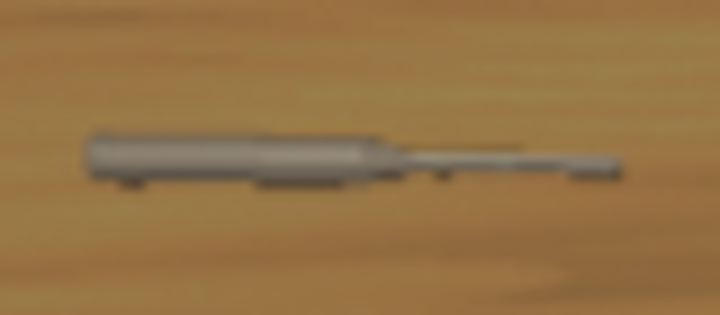

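View pics/side14.png

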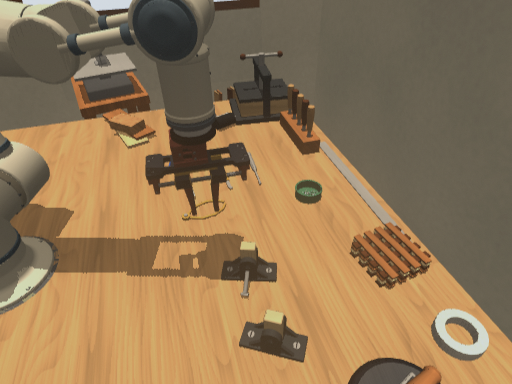

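```bash
python3 -c "
from cell import workorder; print(workorder.hand_in())"
```

```text
the job is handed in; nothing more can be done
None
```

The pin is out of the stop on its head side, the punch is back flat on the bench, and the job is handed in; no verdict was reported. It took about 18 s of the 54 s allowed.

- **Driving:** I gripped the steel punch near its balance point and aligned it to the nearer stop, which is turned about -19.8°. The nose met the pin where its tail should be and pushed it with 4–8 N showing at the wrist. The force fell to zero as the pin came through.
- **Pin:** Its head is down on the bench, with the centre about 10 mm up. Its plain end is out of the bore and leans on the far lug. By the depth picture the tail's centre is at about y = -51 mm, where the limit is -48 mm. I computed this from the tail's visible edge, so the 3 mm margin is an estimate.
- **Punch:** It lies flat at rest a few millimetres from where it started. It was let go at bench height, not dropped.
- **Other tools:** In the last top picture the bradawl, knife, calipers and tin are where they were, within a few pixels. The gripper is clear of everything.
- **Checks that disagreed:**
  - The network's "pin_tail" points (-45 and -46 mm) fell on the lug and bore mouth above the pin. The depth picture shows bare lug face between the bore and the pin, so I did not use those points.
  - The network also labelled the punch as calipers once in the last top view. In the last side view it missed the knife and put the bradawl at the stop, because the arm hid both tools.

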